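Close the dowelled joint with the locking pliers

ROBOT

A 7-joint arm with a two-finger parallel gripper is mounted at the origin on the work surface. World frame = base frame: x ahead of the robot, y to its left, z up, the work surface at z = 0. Lengths are in m, angles in rad, forces in N, time in s.
With the tool pointing down it reaches from about 0.35 to 0.775 m from the base axis. Payload 3.1 kg.
Tool frame: the origin (TCP) lies between the finger pads; the fingertips stand 25 mm ahead of it and the grasp point (between the pads) lies 6 mm ahead of it; z points along the fingers, y is the direction in which the jaws open and shut (so a half turn about z gives the same grasp; the last joint's range is limited). The gripper opens to 85 mm and grips with 20 to 120 N. Pads are 22 mm wide; open, the fingers measure 114 mm over their backs; the gripper's body (76 mm by 85 mm) begins 54 mm behind the grasp point. The pads swing forward as they close: fully open they stand 13 mm farther back than shut.
Start: joints at [-1.279, 0.311, 0.014, 1.512, -0.004, 1.319, -0.027], TCP at [0.18, 0.52, 0.256] pointing down, gripper open.
Joint ranges: [-2.7, 2.7], [-0.3, 1.91], [-1.27, 1.3], [0.12, 2.57], [-1.44, 4.58], [0.2, 2.03], [-3.05, 3.05]. Speed limits (rad/s): [2.79, 2.79, 3.14, 3.14, 3.14, 3.14, 3.14].

INTERFACE

Orientations are given as a unit quaternion [w, x, y, z].
In Python, from cell import * gives the robot as it stands. The module is installed in compiled form; this text tells all that it offers.
- The arm moves only by the tool move_arm, never from a script. Its argument "targets" is a list of rows, each an object of numbers: "dx", "dy", "dz": the shift along the tool's x, y, z in mm; "ax", "ay", "az": the turn, a rotation vector about the tool's x, y, z in rad; "claw": the opening in per cent of the stroke, from 0 (shut) to 100 (fully open). In form: [{"dx": .., "dy": .., "dz": .., "ax": .., "ay": .., "az": .., "claw": ..}, ...]. A call has 1 to 20 rows; each row shifts and turns the commanded pose from where the row before left it, along the tool's axes as they then stand; what a row does not reach is not made up. A row lasts 1/8 s, in which the tool goes at most 62.5 mm and 10.7 degrees, less where a joint would pass 70% of its speed; a pose out of reach is approached as far as the arm can. A call is refused whole if a number of a shift passes 62.5 or a number of a turn 0.188, either way. A call with a gripper value outside its range is refused whole. The fingers move at their own pace and stop on an object; "newtons" is the grip in N (left out, the last holds). Time passes only in rows, so rows that do not move let the fingers close. It gives the time, the measured TCP pose, the force and the opening at its end, in the units of the state.
- get_state(): the state, without advancing time (a new reading comes with each control period).
- capture(name): name is "scene" or "top" or "wrist"; returns the picture (420x560x3 uint8, blue, green, red); there is no depth.
- get_calibration(name): a dict with "K" (3x3 intrinsics, pixels), "R" (3x3) and "t" (3): a world point X has camera coordinates R X + t; the wrist camera has in their place "mount" (4x4, takes a point from camera to tool coordinates, whose origin is the TCP and whose axes are the flange's). Camera axes: x right, y down, z forward; pixel columns grow to the right and rows downward; lengths in m; the calibration is good to about 2 mm. A picture is of the moment at which its call begins: read the wrist's pose just before it. get_calibration takes no time and is no camera call.
- job_done(): hands the job in, once; it reports no verdict.
The state is a dict: "time": time; "qpos": joint angles; "qvel": joint speeds; "joint_torque": joint torques, N m; "tcp_pos": TCP position; "ee_rot": TCP orientation; "ft_force": force on the tool from outside, world axes, zero at the start; "ft_torque": the same for the moment, N m; "grip_width": opening from 0.0 (shut) to 1.0 (fully open).
Only numpy, scipy, OpenCV 4.12 (cv2) and the standard library are available. Lean on these libraries where they do the work, as an engineer would, in place of code of your own. Each camera call takes 0.05 s, during which the arm holds its last target.

TASK

Two gluing jigs with locking pliers stand on the bench; one has two cherry pieces between its jaws, half together on their dowel. Squeeze the handles of those pliers together until they snap over centre and stay locked by themselves, closing the joint, and let go; then free them by pressing down the release lever at the tail of the handle, so that the pliers spring fully open and the joint is left closed. Leave the empty pliers alone.

Things in the scene. Friction and masses are not known exactly. Their poses are not given: they have to be found in the camera images.
- grip (a point): Squeeze point of the pliers to use: midway between the two steel handles, half-way up them, 45 mm above the bench; fixed. x points along the handles to the jaws, y across them, z up. Here the level handles measure 58 mm over their outsides when open, 28 mm when locked, and both swing equally inward; up to about 8 N on each. Each is 24 mm tall, 10 mm thick and ends 30 mm behind this point.
- jig: The plywood gluing jig (160 x 150 mm, fixed) that carries these pliers; origin on the bench under their pivot, 105 mm ahead of the squeeze point, same axes. The jaws stand over a bed centred 75 mm ahead of the origin. Nothing but air (33 mm) lies below the handles.
- pliers (a joint): Angle by which each handle is squeezed, rad: 0 = fully open (sprung open), 0.105 = dead centre, 0.14 = locked home. Past dead centre it snaps to 0.14 and stays by itself.
- release_pad (a point): Middle of the top face of the release lever's thumb pad (dark steel, 30 x 28 x 6 mm), behind the end of the handle on the +y side; moves with it. Open: level, 58 mm above the bench. Locked: tail end tilted up 0.6 rad, this point 30 mm higher. Pressed down, it resists with about 7 N (allow 15), trips about 10 mm below first touch (20 mm is sure), then drops level and swings 25 mm to +y.
- piece_a_c (a point): Centre of the cherry piece on the jig's +y side, 34 x 30 x 34 mm (30 along the jig's y), loose on the bed between two low fences; its 8 mm dowel reaches into the other piece. The jaws push the pieces together; they need not be touched.
- piece_b_c (a point): Centre of the other cherry piece, same size, on the -y side. Centres 30 mm apart: joint closed. At the start a gap of 6 to 11 mm shows.
- spare (a joint): Handle angle of the other, empty pliers (same build, nothing between the jaws), 0 = open; to be left alone.
There are look-alikes about, which are no part of the job. Leave any blue or orange look-alike of the part that bears piece_a_c alone.

How it is judged:
On the way, in this order (a step that is already met when the one before it is completed fails the run):
1. the pliers are locked over centre by themselves, nothing of the robot touching them (value of joint pliers above 0.12 rad and contact force between each of the arm, the fingers and jig below 0.3 N), for 0.2 s.
2. the release lever is pressed by the fingers while the pliers are locked (value of joint pliers above 0.105 rad and contact force between the fingers and release above 0.5 N), for 0.02 s.
At the end, for the whole second after the job is handed in: The pliers are open again (handle angle under 0.03 rad) and the two cherry pieces lie still with their centres within 34 mm (joint closed to 4 mm or better) (value of joint pliers below 0.03 rad and distance between piece_a_c and piece_b_c below 0.034 m and linear speed of each of piece_a, piece_b below 0.02 m/s); the robot touches nothing.
It fails at once if the empty pliers are squeezed (handle angle over 0.04 rad) (value of joint spare above 0.04 rad).
It also fails if it takes over 37 s, if anything falls off the work surface, if the arm or the gripper's body presses on something with over 40 N, if the wrist force passes 120 N, or if a joint passes its speed limit or range.

## Working session

There is one attempt and no reset: what is moved stays moved. The work goes in short steps, Python scripts to look and compute and a tool call to move; the robot and the scene stay as the last step left them, time stands still between calls to the robot, and variables do not carry over. Pictures are saved under pics/ and viewed, and the job is handed in when it is done.

Besides the shell and the picture viewer there is one more tool, called after ">>>" as name(argument=value, ...), one argument or row to a line, values as JSON. move_arm: Moves the arm, as the interface text tells. Its arguments: {"type":"object","properties":{"targets":{"type":"array"},"newtons":{"type":"number"}},"required":["targets"]}

```bash
mkdir -p pics
python3 - <<'E'
from cell import *
import cv2
s=get_state();print({k:s[k] for k in ("time","tcp_pos","ee_rot","grip_width","ft_force")})
for n in("scene","top"):
    cv2.imwrite(f"pics/{n}0.png",capture(n))
    print(n,get_calibration(n))
print(get_calibration("wrist"))
E
```

```text
{'time': 0.0, 'tcp_pos': array([0.17993945, 0.5190103 , 0.2552177 ]), 'ee_rot': array([-1.48117913e-04,  1.66083617e-01,  9.86110965e-01, -1.17263728e-03]), 'grip_width': 1.0011906833176052, 'ft_force': array([-0.25279447,  1.15563452, -0.30189339])}
scene {'K': array([[464.86372095,   0.        , 273.88608657],
       [  0.        , 464.86372095, 214.03999885],
       [  0.        ,   0.        ,   1.        ]]), 'R': array([[ 0.48680448,  0.87325842,  0.02100321],
       [ 0.639706  , -0.34002982, -0.68931557],
       [-0.5948089 ,  0.34899779, -0.72415669]]), 't': array([-0.2831391 , -0.34612005,  1.36421358])}
top {'K': array([[520.43072151,   0.        , 278.53903659],
       [  0.        , 520.43072151, 213.67124848],
       [  0.        ,   0.        ,   1.        ]]), 'R': array([[-0.02872882, -0.99945765, -0.01609537],
       [-0.99303058,  0.03037792, -0.11387473],
       [ 0.11430191,  0.01271171, -0.99336473]]), 't': array([-0.00475489,  0.62344573,  1.08535495])}
{'K': array([[371.00720088,   0.        , 283.75743416],
       [  0.        , 371.00720088, 209.67023695],
       [  0.        ,   0.        ,   1.        ]]), 'mount': array([[ 1.03693502e-03, -9.62956983e-01, -2.69653061e-01,
         6.93339510e-02],
       [ 9.99999366e-01,  8.80276047e-04,  7.01888537e-04,
         5.31714915e-04],
       [-4.38519338e-04, -2.69653618e-01,  9.62957286e-01,
        -1.17801241e-01],
       [ 0.00000000e+00,  0.00000000e+00,  0.00000000e+00,
         1.00000000e+00]])}
```

View pics/scene0.png

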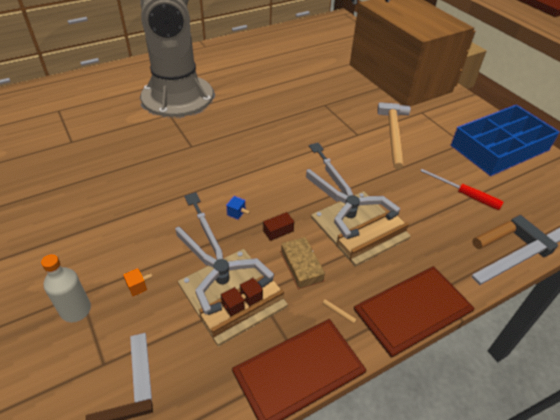

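View pics/top0.png

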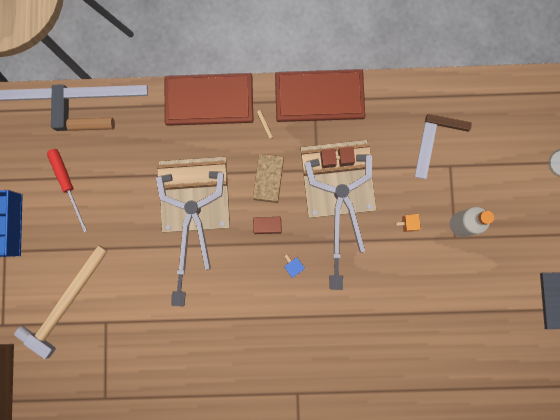

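```bash
python3 - <<'E'
import cv2
a=cv2.imread("pics/top0.png")[130:300,280:400];cv2.imwrite("pics/topz.png",cv2.resize(a,None,fx=3.5,fy=3.5,interpolation=cv2.INTER_CUBIC))
a=cv2.imread("pics/scene0.png")[185:345,165:300];cv2.imwrite("pics/scenez.png",cv2.resize(a,None,fx=3.7,fy=3.7,interpolation=cv2.INTER_CUBIC))
E
cat > h.py <<'E'
from cell import *
import numpy as np,cv2
from scipy.spatial.transform import Rotation as Ro
def fixed(n,u,v,z):
    c=get_calibration(n);R=c["R"];t=c["t"]
    o=-R.T@t;d=R.T@np.linalg.inv(c["K"])@[u,v,1];return o+d*(z-o[2])/d[2]
def pose(s):
    q=s["ee_rot"];return Ro.from_quat([q[1],q[2],q[3],q[0]]).as_matrix(),np.array(s["tcp_pos"])
def wrist(s,u,v,z):
    c=get_calibration("wrist");R,p=pose(s);M=c["mount"]
    o=R@M[:3,3]+p;d=R@M[:3,:3]@np.linalg.inv(c["K"])@[u,v,1];return o+d*(z-o[2])/d[2]
E
```

```text
(no output)
```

View pics/topz.png

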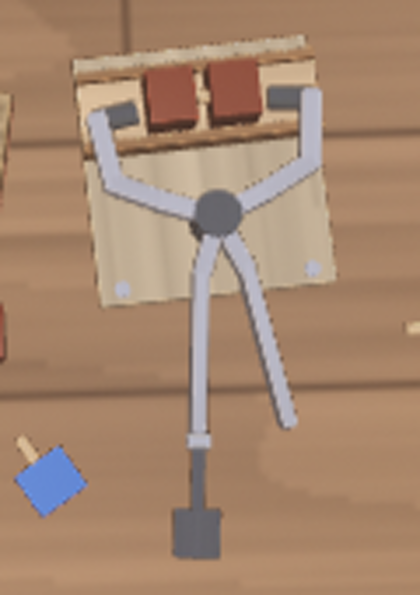

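View pics/scenez.png

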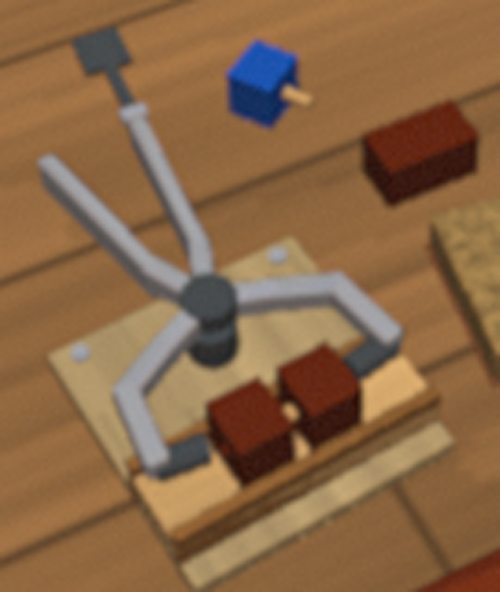

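Run:
```python
from h import *
P={"piv":(218,214,.062),"hl":(199,440,.057),"hr":(289,425,.057),"pad":(196,533,.058),"cl":(102,306,.012),"cr":(337,280,.012),"tl":(75,62,.02),"a":(172,97,.06),"b":(235,90,.06),
"padl":(172,533,.058),"padr":(221,533,.058)}
W={k:fixed("top",280+u/3.5,130+v/3.5,z)for k,(u,v,z) in P.items()}
for k in W:print(k,W[k].round(4))
y=W["cl"]-W["cr"];print("y dir yaw (x axis angle)",np.arctan2(-y[0],y[1]),np.linalg.norm(y))
y=W["a"]-W["b"];print(np.arctan2(-y[0],y[1]),np.linalg.norm(y))
m=(W["hl"]+W["hr"])/2;d=W["piv"]-m;print("handles",np.arctan2(d[1],d[0]),np.linalg.norm(d), m)
```

```text
piv [ 0.6637 -0.1593  0.062 ]
hl [ 0.5285 -0.1428  0.057 ]
hr [ 0.5358 -0.1968  0.057 ]
pad [ 0.4735 -0.1386  0.058 ]
cl [ 0.6154 -0.0899  0.012 ]
cr [ 0.6273 -0.2376  0.012 ]
tl [ 0.7702 -0.0779  0.02  ]
a [ 0.7368 -0.1347  0.06  ]
b [ 0.7399 -0.1731  0.06  ]
padl [ 0.4739 -0.1244  0.058 ]
padr [ 0.4731 -0.1534  0.058 ]
y dir yaw (x axis angle) 0.08038028026632578 0.14821893671123004
0.08046544373308402 0.03854797716331875
handles 0.07904605023331429 0.13205161104470983 [ 0.53213833 -0.16976916  0.057     ]
```

>>> move_arm(
  targets=[
    {"az":-0.138},
    {"az":-0.138},
    {"az":-0.138},
    {"dx":-20.2,"dy":-44.7},
    {"dx":-20.2,"dy":-44.7},
    {"dx":-20.2,"dy":-44.7},
    {"dx":-20.2,"dy":-44.7},
    {"dx":-20.2,"dy":-44.7},
    {"dx":-20.2,"dy":-44.7},
    {"dx":-20.2,"dy":-44.7},
    {"dx":-20.2,"dy":-44.7},
    {"dx":-20.2,"dy":-44.7},
    {"dx":-20.2,"dy":-44.7},
    {"dx":-20.2,"dy":-44.7},
    {"dx":-20.2,"dy":-44.7},
    {"dx":-20.2,"dy":-44.7},
    {"dx":-20.2,"dy":-44.7},
    {"dx":-20.2,"dy":-44.7},
    {"dx":-20.2,"dy":-44.7},
    {"claw":100},
  ],
)

```text
invalid input
```

Run:
```python
from h import *
s=get_state();R,p=pose(s);print(s["time"],p,R.round(4),s["ft_force"],s["qpos"])
cv2.imwrite("pics/w1.png",capture("wrist"))
```

```text
0.1 [0.17997665 0.51909843 0.25531529] [[-9.448e-01  3.276e-01 -6.000e-04]
 [ 3.276e-01  9.448e-01 -2.000e-03]
 [-1.000e-04 -2.100e-03 -1.000e+00]] [-0.17523791  0.48641832 -0.07935708] [-1.2787318   0.31167548  0.01400244  1.51289174 -0.00440481  1.31916764
 -0.02722667]
```

View pics/w1.png

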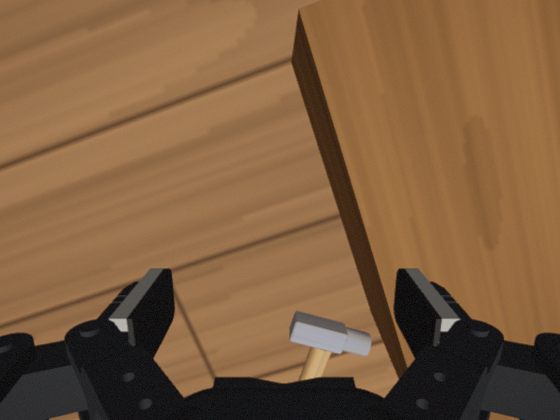

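>>> move_arm(
  targets=[
    {"dx":-39,"dy":-35,"dz":0,"ax":0,"ay":0,"az":0,"claw":100},
    {"dx":-39,"dy":-35,"dz":0,"ax":0,"ay":0,"az":0,"claw":100},
    {"dx":-39,"dy":-35,"dz":0,"ax":0,"ay":0,"az":0,"claw":100},
    {"dx":-39,"dy":-35,"dz":0,"ax":0,"ay":0,"az":0,"claw":100},
    {"dx":-39,"dy":-35,"dz":0,"ax":0,"ay":0,"az":0,"claw":100},
    {"dx":-39,"dy":-35,"dz":0,"ax":0,"ay":0,"az":0,"claw":100},
    {"dx":-39,"dy":-35,"dz":0,"ax":0,"ay":0,"az":0,"claw":100},
    {"dx":-39,"dy":-35,"dz":0,"ax":0,"ay":0,"az":0,"claw":100},
    {"dx":-39,"dy":-35,"dz":0,"ax":0,"ay":0,"az":0,"claw":100},
    {"dx":-39,"dy":-35,"dz":0,"ax":0,"ay":0,"az":0,"claw":100},
    {"dx":-39,"dy":-35,"dz":0,"ax":0,"ay":0,"az":0,"claw":100},
    {"dx":-39,"dy":-35,"dz":0,"ax":0,"ay":0,"az":0,"claw":100},
    {"dx":-39,"dy":-35,"dz":0,"ax":0,"ay":0,"az":0,"claw":100},
    {"dx":-39,"dy":-35,"dz":0,"ax":0,"ay":0,"az":0,"claw":100},
    {"dx":-38,"dy":-34,"dz":0,"ax":0,"ay":0,"az":0,"claw":100},
    {"dx":0,"dy":0,"dz":0,"ax":0,"ay":0,"az":-0.138,"claw":100},
    {"dx":0,"dy":0,"dz":0,"ax":0,"ay":0,"az":-0.138,"claw":100},
    {"dx":0,"dy":0,"dz":0,"ax":0,"ay":0,"az":-0.138,"claw":100},
    {"dx":0,"dy":0,"dz":0,"ax":0,"ay":0,"az":0,"claw":100},
  ],
)

```text
time: 2.52
tcp_pos: [0.5601, -0.1666, 0.2559]
ee_rot: [-0.0, -0.039, 0.999, 0.0]
ft_force: [0.3, 0.3, 0.5]
grip_width: 1.0
```

Run:
```python
from h import *
s=get_state();R,p=pose(s);print(s["time"],p,R.round(4),s["ft_force"],s["qpos"])
cv2.imwrite("pics/w2.png",capture("wrist"))
```

```text
2.525 [ 0.56011752 -0.16659688  0.25589617] [[-9.969e-01 -7.870e-02 -7.000e-04]
 [-7.870e-02  9.969e-01  5.000e-04]
 [ 7.000e-04  5.000e-04 -1.000e+00]] [0.32011959 0.2790433  0.47146062] [-0.1258488   0.41514565  0.55806967  1.42841153 -0.22030907  1.36129601
  2.08944239]
```

View pics/w2.png

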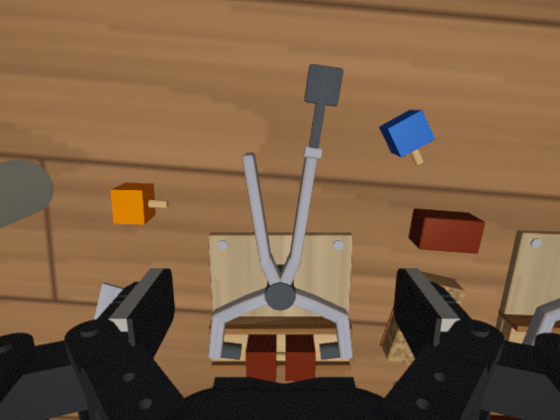

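Run:
```python
from h import *
s=get_state();R,p=pose(s)
for k,(u,v,z) in {"piv":(280,295,.062),"hr":(250,156,.057),"hl":(314,152,.057),"pad":(324,85,.058),"c1":(222,245,.012),"c2":(338,245,.012)}.items():
    X=wrist(s,u,v,z);print(k,X.round(4), "tool:",(R.T@(X-p)*1e3).round(1))
```

```text
piv [ 0.6608 -0.161   0.062 ] tool: [-101.    -2.3  193.9]
hr [ 0.5345 -0.1963  0.057 ] tool: [ 27.7 -27.7 199. ]
hl [ 0.5268 -0.1423  0.057 ] tool: [ 31.2  26.8 199. ]
pad [ 0.4725 -0.1398  0.058 ] tool: [ 85.2  33.5 198. ]
c1 [ 0.6352 -0.2239  0.012 ] tool: [-70.5 -63.  243.9]
c2 [ 0.6257 -0.1036  0.012 ] tool: [-70.5  57.7 244. ]
```

>>> move_arm(
  targets=[
    {"dx":0,"dy":-1.2,"dz":50,"ax":0,"ay":0,"az":0,"claw":100},
    {"dx":0,"dy":0,"dz":50,"ax":0,"ay":0,"az":0,"claw":100},
    {"dx":0,"dy":0,"dz":35,"ax":0,"ay":0,"az":0,"claw":100},
    {"dx":0,"dy":0,"dz":0,"ax":0,"ay":0,"az":0,"claw":100},
  ],
)

```text
time: 3.08
tcp_pos: [0.5579, -0.1667, 0.1182]
ee_rot: [-0.004, -0.039, 0.999, 0.001]
ft_force: [0.2, -0.8, 1.1]
grip_width: 0.998
```

Run:
```python
from h import *
s=get_state();R,p=pose(s);print(s["time"],p,s["ft_force"])
cv2.imwrite("pics/w3.png",capture("wrist"));cv2.imwrite("pics/s3.png",capture("scene"))
```

```text
3.075 [ 0.55790612 -0.16671     0.11823469] [ 0.24014803 -0.78912313  1.10479946]
```

View pics/w3.png

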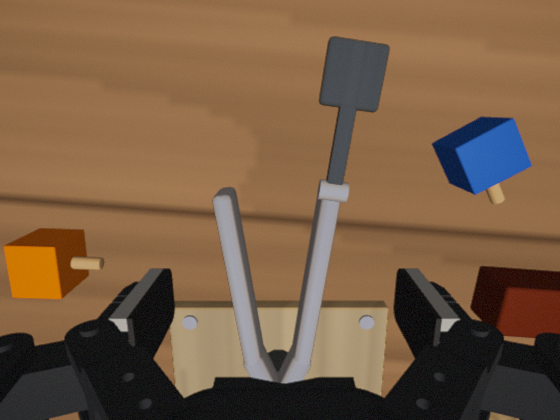

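View pics/s3.png

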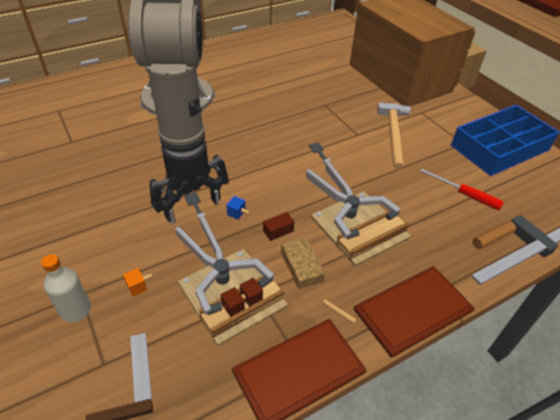

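>>> move_arm(
  targets=[
    {"dx":-1,"dy":-0.5,"dz":35,"ax":0,"ay":0,"az":0,"claw":100},
    {"dx":-1,"dy":0,"dz":32,"ax":0,"ay":0,"az":0,"claw":100},
    {"dx":0,"dy":0,"dz":0,"ax":0,"ay":0,"az":0,"claw":100},
    {"dx":0,"dy":0,"dz":0,"ax":0,"ay":0,"az":0,"claw":100},
  ],
  newtons=20,
)

```text
time: 3.68
tcp_pos: [0.5643, -0.1691, 0.0568]
ee_rot: [0.002, -0.04, 0.999, -0.001]
ft_force: [-0.2, -0.1, 0.0]
grip_width: 1.0
```

Run:
```python
from h import *
s=get_state();R,p=pose(s);print(s["time"],p,R.round(3),s["ft_force"],s["grip_width"])
cv2.imwrite("pics/w4.png",capture("wrist"))
```

```text
3.675 [ 0.56433375 -0.16907101  0.05684934] [[-0.997 -0.08   0.004]
 [-0.08   0.997 -0.001]
 [-0.004 -0.002 -1.   ]] [-0.1949974  -0.07862446  0.03473593] 0.9997280567164379
```

View pics/w4.png

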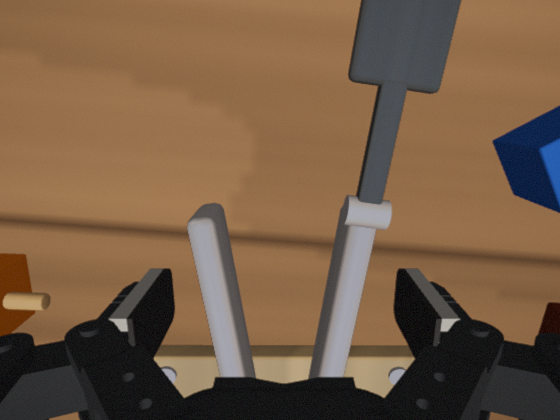

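>>> move_arm(
  targets=[
    {"dx":2,"dy":0,"dz":6,"ax":0,"ay":0,"az":0,"claw":100},
    {"dx":0,"dy":0,"dz":0,"ax":0,"ay":0,"az":0,"claw":60},
    {"dx":0,"dy":0,"dz":0,"ax":0,"ay":0,"az":0,"claw":45},
    {"dx":0,"dy":0,"dz":0,"ax":0,"ay":0,"az":0,"claw":28},
    {"dx":0,"dy":0,"dz":0,"ax":0,"ay":0,"az":0,"claw":28},
    {"dx":0,"dy":0,"dz":0,"ax":0,"ay":0,"az":0,"claw":28},
    {"dx":0,"dy":0,"dz":0,"ax":0,"ay":0,"az":0,"claw":28},
    {"dx":0,"dy":0,"dz":0,"ax":0,"ay":0,"az":0,"claw":28},
  ],
  newtons=20,
)

```text
time: 4.72
tcp_pos: [0.5605, -0.1703, 0.0496]
ee_rot: [0.0, -0.039, 0.999, -0.001]
ft_force: [-2.2, -1.7, 5.0]
grip_width: 0.322
```

Run:
```python
from h import *
s=get_state();R,p=pose(s);print(s["time"],p,R.round(3),s["ft_force"],s["grip_width"])
cv2.imwrite("pics/w5.png",capture("wrist"))
cv2.imwrite("pics/s5.png",cv2.resize(capture("scene")[150:350,140:320],None,fx=3,fy=3))
```

```text
4.725 [ 0.56045621 -0.17027245  0.04956395] [[-0.997 -0.079  0.001]
 [-0.079  0.997 -0.002]
 [-0.001 -0.002 -1.   ]] [-2.15366926 -1.67694365  4.99243785] 0.32194027734804936
```

View pics/w5.png

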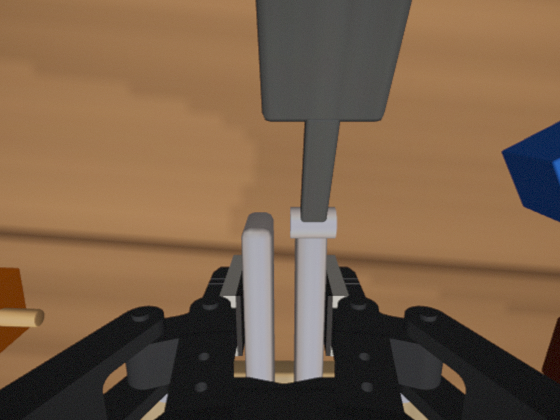

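View pics/s5.png

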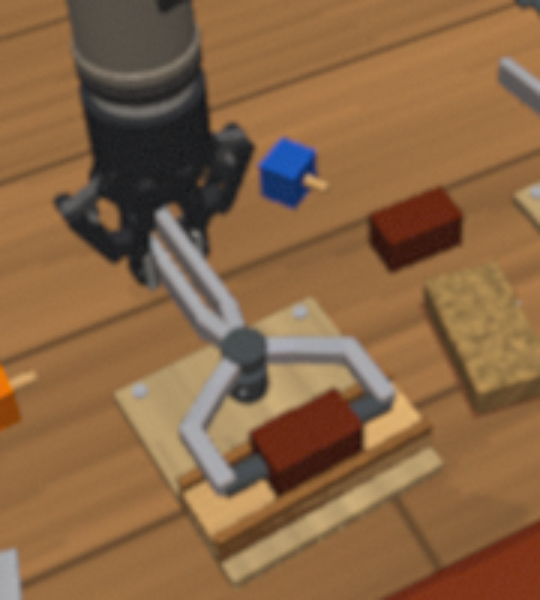

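>>> move_arm(
  targets=[
    {"dx":0,"dy":0,"dz":0,"ax":0,"ay":0,"az":0,"claw":70},
    {"dx":0,"dy":0,"dz":0,"ax":0,"ay":0,"az":0,"claw":70},
    {"dx":0,"dy":0,"dz":0,"ax":0,"ay":0,"az":0,"claw":70},
    {"dx":0,"dy":0,"dz":-40,"ax":0,"ay":0,"az":0,"claw":70},
    {"dx":0,"dy":0,"dz":-50,"ax":0,"ay":0,"az":0,"claw":40},
    {"dx":0,"dy":0,"dz":-50,"ax":0,"ay":0,"az":0,"claw":0},
    {"dx":0,"dy":0,"dz":0,"ax":0,"ay":0,"az":0,"claw":0},
    {"dx":0,"dy":0,"dz":0,"ax":0,"ay":0,"az":0,"claw":0},
  ],
)

```text
time: 5.82
tcp_pos: [0.5601, -0.1679, 0.1877]
ee_rot: [-0.0, -0.04, 0.999, 0.0]
ft_force: [-0.5, 0.4, -0.5]
grip_width: -0.005
```

Run:
```python
from h import *
s=get_state();R,p=pose(s);print(s["time"],p,R.round(3),s["ft_force"],s["grip_width"])
cv2.imwrite("pics/w6.png",capture("wrist"))
cv2.imwrite("pics/s6.png",cv2.resize(capture("scene")[150:350,140:320],None,fx=3,fy=3))
```

```text
5.825 [ 0.56008205 -0.167892    0.187697  ] [[-0.997 -0.08  -0.001]
 [-0.08   0.997  0.001]
 [ 0.001  0.001 -1.   ]] [-0.48142516  0.35672651 -0.45462762] -0.004561866754595593
```

View pics/w6.png

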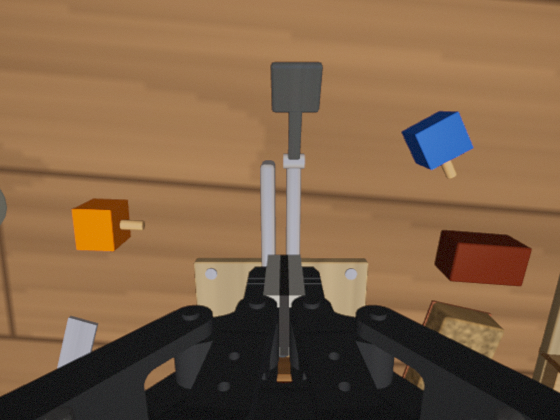

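View pics/s6.png

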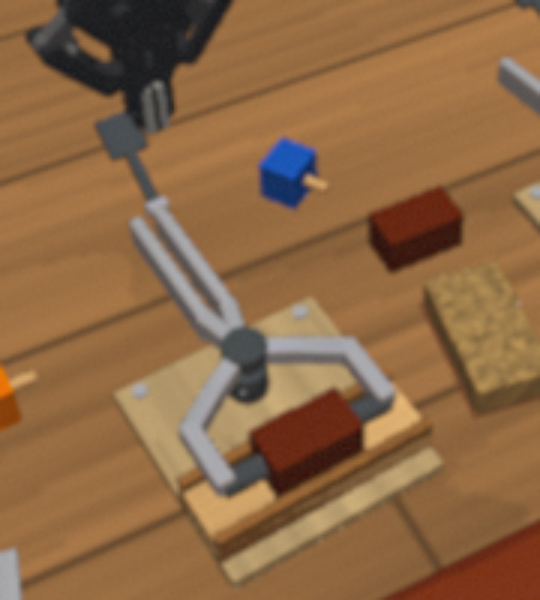

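Run:
```python
from h import *
s=get_state();R,p=pose(s)
for k,(u,v,z) in {"pad":(296,87,.088),"padfrontL":(275,112,.080),"padfrontR":(320,112,.080),"padtailL":(272,64,.097),"padtailR":(322,64,.097)}.items():
    X=wrist(s,u,v,z);print(k,X.round(4), "tool:",(R.T@(X-p)*1e3).round(1))
c=capture("top");cv2.imwrite("pics/t6.png",cv2.resize(c[130:310,270:400],None,fx=3.3,fy=3.3))
```

```text
pad [ 0.4796 -0.1661  0.088 ] tool: [79.   7.8 98.7]
padfrontL [ 0.494  -0.1769  0.08  ] tool: [ 65.5  -4.1 106.6]
padfrontR [ 0.4919 -0.1507  0.08  ] tool: [ 65.5  22.2 106.7]
padtailL [ 0.4697 -0.18    0.097 ] tool: [90.  -5.2 89.7]
padtailR [ 0.4676 -0.1539  0.097 ] tool: [90.1 21.  89.8]
```

View pics/t6.png

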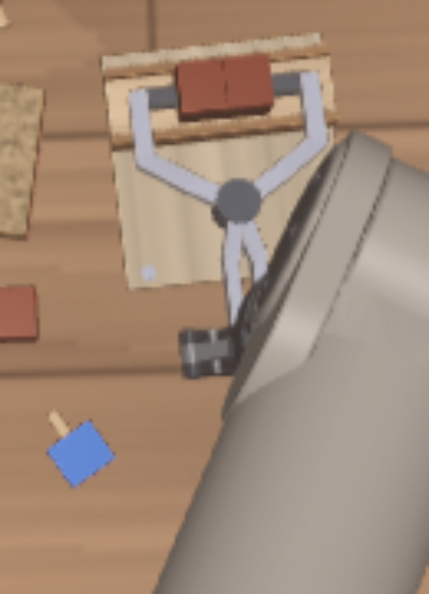

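>>> move_arm(
  targets=[
    {"dx":40,"dy":4,"dz":0,"ax":0,"ay":0,"az":0,"claw":0},
    {"dx":39,"dy":4,"dz":0,"ax":0,"ay":0,"az":0,"claw":0},
    {"dx":0,"dy":0,"dz":30,"ax":0,"ay":0,"az":0,"claw":0},
    {"dx":0,"dy":0,"dz":22,"ax":0,"ay":0,"az":0,"claw":0},
    {"dx":0,"dy":0,"dz":0,"ax":0,"ay":0,"az":0,"claw":0},
  ],
)

```text
time: 6.6
tcp_pos: [0.4788, -0.1658, 0.1338]
ee_rot: [-0.003, -0.04, 0.999, 0.001]
ft_force: [0.4, 0.3, -0.5]
grip_width: -0.001
```

Run:
```python
from h import *
s=get_state();R,p=pose(s);print(s["time"],p,R.round(3),s["ft_force"],s["grip_width"])
cv2.imwrite("pics/w7.png",capture("wrist"))
cv2.imwrite("pics/s7.png",cv2.resize(capture("scene")[150:350,140:320],None,fx=3,fy=3))
```

```text
6.6 [ 0.47881773 -0.16584197  0.13379535] [[-0.997 -0.08  -0.006]
 [-0.08   0.997  0.002]
 [ 0.006  0.002 -1.   ]] [ 0.38739087  0.261501   -0.49631594] -0.0005907323272029277
```

View pics/w7.png

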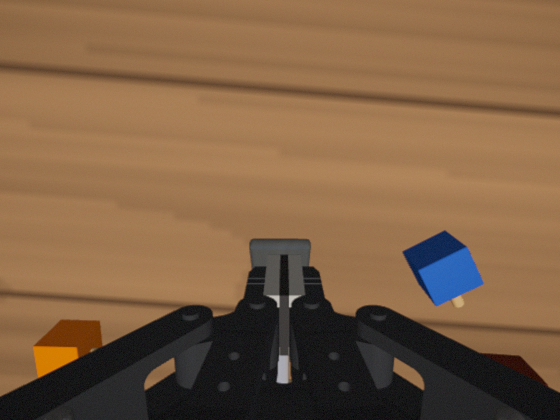

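View pics/s7.png

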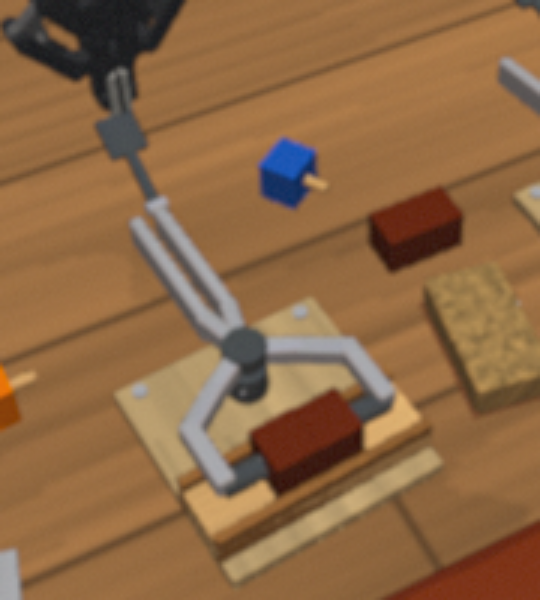

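>>> move_arm(
  targets=[
    {"dx":0,"dy":0,"dz":10,"ax":0,"ay":0,"az":0,"claw":0},
    {"dx":0,"dy":0,"dz":8,"ax":0,"ay":0,"az":0,"claw":0},
    {"dx":0,"dy":0,"dz":7,"ax":0,"ay":0,"az":0,"claw":0},
    {"dx":0,"dy":0,"dz":6,"ax":0,"ay":0,"az":0,"claw":0},
    {"dx":0,"dy":0,"dz":6,"ax":0,"ay":0,"az":0,"claw":0},
  ],
)

```text
time: 7.32
tcp_pos: [0.4808, -0.1669, 0.0987]
ee_rot: [-0.0, -0.04, 0.999, -0.0]
ft_force: [0.0, -0.2, -0.3]
grip_width: 0.001
```

Run:
```python
from h import *
s=get_state();R,p=pose(s);print(s["time"],p,s["ft_force"],s["grip_width"])
cv2.imwrite("pics/s8.png",cv2.resize(capture("scene")[150:350,140:320],None,fx=3,fy=3))
```

```text
7.325 [ 0.48079713 -0.16694704  0.09869662] [ 0.02976404 -0.24309984 -0.26397754] 0.0008530542706499598
```

View pics/s8.png

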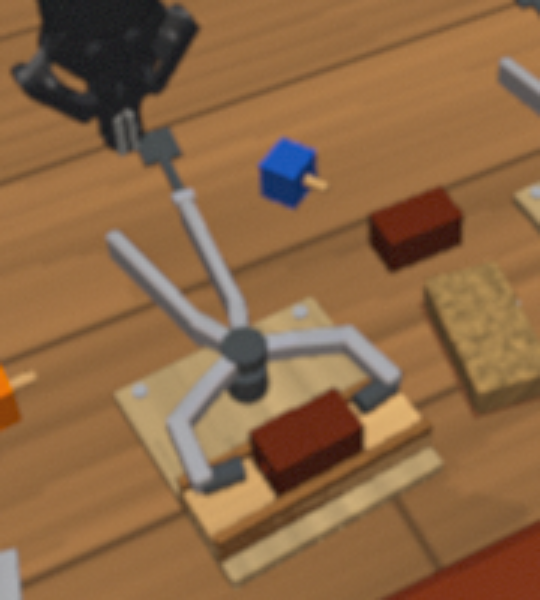

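Tripped: the pliers are open and the joint is closed. I'll raise clear and check.

>>> move_arm(
  targets=[
    {"dx":0,"dy":0,"dz":-40,"ax":0,"ay":0,"az":0,"claw":0},
    {"dx":0,"dy":0,"dz":-50,"ax":0,"ay":0,"az":0,"claw":0},
    {"dx":0,"dy":0,"dz":-30,"ax":0,"ay":0,"az":0,"claw":0},
    {"dx":0,"dy":0,"dz":0,"ax":0,"ay":0,"az":0,"claw":0},
    {"dx":0,"dy":0,"dz":0,"ax":0,"ay":0,"az":0,"claw":0},
  ],
)

```text
time: 8.0
tcp_pos: [0.4802, -0.1666, 0.2181]
ee_rot: [-0.001, -0.04, 0.999, 0.0]
ft_force: [-0.1, -0.6, -0.1]
grip_width: -0.004
```

Run:
```python
from h import *
s=get_state();R,p=pose(s);print(s["time"],p,s["ft_force"],s["qvel"].round(3))
a=capture("wrist");cv2.imwrite("pics/w9.png",a)
c=capture("top");cv2.imwrite("pics/t9.png",cv2.resize(c[130:310,150:400],None,fx=3,fy=3))
```

```text
8.0 [ 0.48023844 -0.16655737  0.21812043] [-0.05747864 -0.56291575 -0.12471062] [ 0.003  0.016 -0.006  0.015 -0.001  0.002  0.   ]
```

View pics/w9.png

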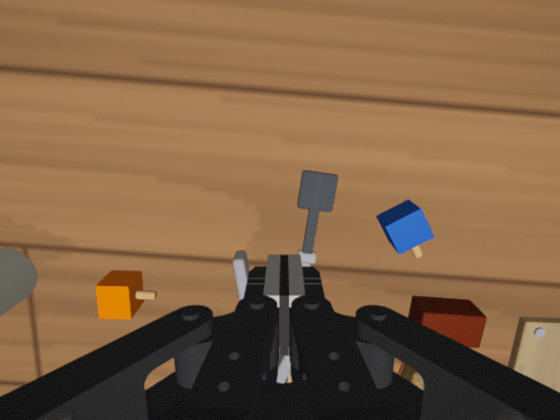

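View pics/t9.png

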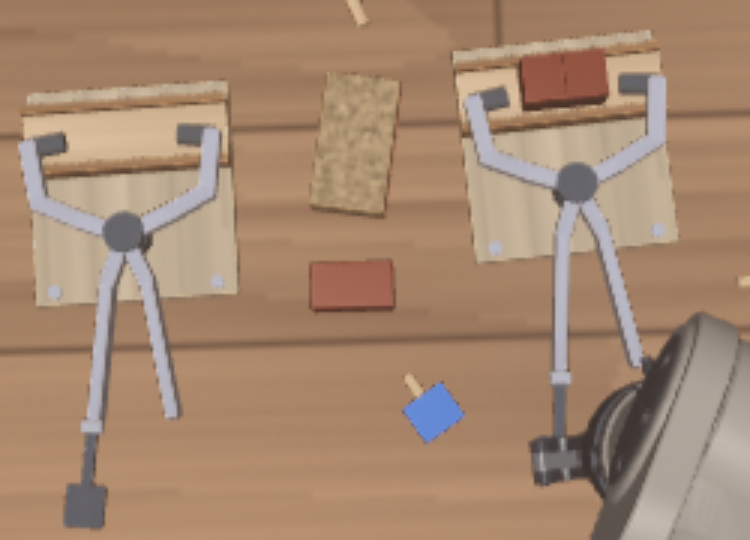

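```bash
python3 -c "
from cell import *
print(job_done(),get_state()['time'])"
```

```text
the job is handed in; nothing more can be done
the job is handed in; nothing more can be done
```

The pliers with the cherry pieces were squeezed until they snapped locked, then freed with the release lever. The job was handed in at about 8 s of the 37 s allowed; no verdict is reported.

- **Locking:** I squeezed the handles with the gripper at 20 N. It stopped at 27 mm against the 28 mm given for locked. After I let go and lifted clear, the handles stayed together, the release pad stood tilted up, and the gap between the pieces was gone.
- **Release:** I pressed the pad with the shut fingers about 22 mm below the estimated first touch. The lever tripped and the handles sprang open. I took no force reading during the press itself, so contact is inferred from the trip.
- **Last pictures and reading:** The pliers are fully open and the two pieces lie against each other, about 58–60 mm over both, so their centres are roughly 30 mm apart. The empty pliers and the look-alikes appear untouched. The arm stood clear with a wrist force of about 0.6 N.

The first move call was refused as invalid because its rows left out some of the numbers; nothing moved and I sent it again with every value filled in. No check failed or disagreed.

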